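# Press-test two spring buffers and sort out the weak ones

## Robot

A 6-joint arm with a two-finger parallel gripper is mounted at the origin on the work surface. World frame = base frame: x ahead of the robot, y to its left, z up, the work surface at z = 0. Lengths are in m, angles in rad, forces in N, time in s.
With the tool pointing down it reaches from about 0.35 to 0.775 m from the base axis. Payload 5.5 kg.
Tool frame: the origin (TCP) lies at the very end of the fingers, on their centre line; the grasp point (between the pads) lies 19 mm behind it; x points along the fingers, y is the direction in which the jaws open and shut, and the axes are right-handed (so a half turn about x gives the same grasp; the last joint's range is limited). The gripper opens to 85 mm and grips with 20 to 120 N. Pads are 22 mm wide; open, the fingers measure 114 mm over their backs; the gripper's body (76 mm by 85 mm) begins 54 mm behind the grasp point. The pads swing forward as they close: fully open they stand 13 mm farther back than shut.
Start: joints at [1.025, 0.313, 0.046, 1.304, 0, 1.431], TCP at [0.227, 0.528, 0.231] pointing down, gripper open.
Joint ranges: [-2.76, 2.76], [-0.86, 1.69], [-1.03, 1.26], [-2.2, 2.34], [-1.47, 1.5], [-3.14, 3.14]. Speed limits (rad/s): [2.57, 2.57, 3.14, 3.14, 3.14, 3.14].

## Interface

Orientations are given as a unit quaternion [w, x, y, z].
In Python, from workcell import readout, cams, env, finder gives the robot as it stands.
- The arm moves only by the tool drive_tool, never from a script. Its argument "moves" is a list that holds one entry, the list of rows, each a list of 7 numbers: the shift along the tool's x, y, z in m, then the turn, a rotation vector about the tool's x, y, z in rad, then the closure in counts, from 0 (fully open) to 255 (shut). A call has exactly 5 rows; each row is the pose to reach, as a shift and turn from the pose measured when the call began, along the tool's axes at that moment; what a row does not reach only later rows make up. A row lasts 1/8 s, in which the tool goes at most 62.5 mm and 10.7 degrees, less where a joint would pass 70% of its speed; a pose out of reach is approached as far as the arm can. A call with a gripper value outside its range is refused whole. The fingers move at their own pace and stop on an object; "squeeze" is the grip in N (left out, the last holds). Time passes only in rows, so rows that repeat a pose let the fingers close, or fill a call up. It gives the time, the measured TCP pose, the force and the opening at its end, in the units of the state.
- readout.get_state(): the state, without advancing time (a new reading comes with each control period).
- cams.read_camera(name): name is "scene" or "top" or "wrist"; returns the picture (384x512x3 uint8, blue, green, red); there is no depth.
- cams.camera_params(name): a dict with "mtx" (3x3 intrinsics, pixels), "R" (3x3) and "t" (3): a world point X has camera coordinates R X + t; the wrist camera has in their place "mount" (4x4, takes a point from camera to tool coordinates, whose origin is the TCP and whose axes are the tool frame's). Camera axes: x right, y down, z forward; pixel columns grow to the right and rows downward; lengths in m; the calibration is good to about 2 mm. A picture is of the moment at which its call begins: read the wrist's pose just before it. camera_params takes no time and is no camera call.
- env.hand_in(): hands the job in, once; it reports no verdict.
Trained networks look in the newest picture that a camera, given by its name, has taken for a name from the list of things; names that differ only in an ending like _2 or _b are one class to them, and where a whole thing is asked for, a point or a joint stands for the part that bears it (a point fixed in the world has none). Each returns a list of dicts, best first, with "conf" (0 to 1); they miss things now and then, are a little off and sometimes report something else, mostly with a low value. They report only what shows in the picture. A call takes as long as a camera call.
- finder.regions_of(camera, name): "pixels" (384x512 bool, what is visible of it) and "point" ([column, row] in pixels, amid what is visible of it).
The state is a dict: "clock": time; "joint_pos": joint angles; "qvel": joint speeds; "tau": joint torques, N m; "tcp_pos": TCP position; "orientation": TCP orientation; "wrist_force": force on the tool from outside, world axes, zero at the start; "ft_torque": the same for the moment, N m; "finger_gap": finger opening in m.
Only numpy, scipy, OpenCV 4.12 (cv2) and the standard library are available. Lean on these libraries where they do the work, as an engineer would, in place of code of your own. Each camera call takes 0.05 s, during which the arm holds its last target.

## Task

Press the white cap of the red spring buffer straight down by 5 mm (never beyond 7) and hold it there for half a second to feel how hard it pushes back, then do the same with the blue one. Stand each buffer upright on the floor of the tray it belongs in: 13 N or more at that depth goes in the green tray, less goes in the yellow tray (within 1 N of 13 either tray will do). Leave the brass collar, screwdriver, bracket and bobbin where they lie.

Things in the scene. Friction and masses are not known exactly. Their poses are not given: they have to be found in the camera images.
- red: the red spring buffer, loose, upright on the bench: a rigid red cylinder 40 mm across, 36 mm high, with a thin steel band; from its top comes a stem with a coil spring (14 mm) carrying a round white cap 34 mm across, 6 mm thick. 56 mm high in all, 0.14 to 0.22 kg. Grip it by the coloured cylinder from above. Origin: centre of the underside; z up along its axis
- red_top (a point): centre of the red buffer's cap top, 56 mm above the underside, lower as it is pressed. The cap slides straight down on a spring: it stays put until the preload is overcome (3 to 15 N, random, unrelated to colour), then the push grows 0.8 N per mm: 7 to 19 N at 5 mm. It springs back when let go; hard stop at 10 mm
- red_core (a point): centre of the stop ring that holds the cap down, hidden inside the red cylinder 30 mm above the underside; the spring's preload lifts it by less than 0.1 mm, far below the reading noise, so it serves only for judging: the strength has to be felt
- blue: the blue spring buffer, loose, upright on the bench: a rigid blue cylinder 40 mm across, 36 mm high, with a thin steel band; from its top comes a stem with a coil spring (14 mm) carrying a round white cap 34 mm across, 6 mm thick. 56 mm high in all, 0.14 to 0.22 kg. Grip it by the coloured cylinder from above. Origin: centre of the underside; z up along its axis
- blue_top (a point): centre of the blue buffer's cap top, 56 mm above the underside, lower as it is pressed. The cap slides straight down on a spring: it stays put until the preload is overcome (3 to 15 N, random, unrelated to colour), then the push grows 0.8 N per mm: 7 to 19 N at 5 mm. It springs back when let go; hard stop at 10 mm
- blue_core (a point): centre of the stop ring that holds the cap down, hidden inside the blue cylinder 30 mm above the underside; the spring's preload lifts it by less than 0.1 mm, far below the reading noise, so it serves only for judging: the strength has to be felt
- green_tray: shallow green steel tray with a grey inner floor, screwed to the bench, outside 140 mm (its x) by 190 mm (its y), 22 mm high, walls and floor 4 mm thick; room for both buffers side by side along its y. Origin: centre of its underside. It may stand on the robot's left or right. For good buffers (13 N or more at 5 mm)
- yellow_tray: shallow yellow steel tray with a grey inner floor, screwed to the bench, outside 140 mm (its x) by 190 mm (its y), 22 mm high, walls and floor 4 mm thick; room for both buffers side by side along its y. Origin: centre of its underside. It may stand on the robot's left or right. For weak buffers (under 13 N at 5 mm)
- brass_collar: brass ring, 30 mm across, 14 mm high, 16 mm hole, lying on the bench between the buffers; a loose bystander, leave it where it is
- screwdriver: screwdriver about 190 mm long lying on the bench; origin on its underside at mid-length, x axis from handle to tip; a loose bystander, leave it where it is
- bracket: small steel angle bracket, 45 x 30 mm, 32 mm high; a loose bystander, leave it where it is
- bobbin: black bobbin wound with copper, 36 mm across, 24 mm high; a loose bystander, leave it where it is

How it is judged:
On the way, in this order (a step that is already met when the one before it is completed fails the run):
1. the red buffer's cap is held pressed in by 3.8 to 6.5 mm (z of red_top in the frame of red between 0.0495 and 0.0522 m), for 0.3 s.
2. the blue buffer's cap is held pressed in by 3.8 to 6.5 mm (z of blue_top in the frame of blue between 0.0495 and 0.0522 m), for 0.3 s.
At the end, for the whole second after the job is handed in: each buffer stands upright (within 0.12 rad), at rest, wholly inside a tray on its floor: green if it pushes back with 13 N or more at 5 mm, yellow if less; from 12 to 14 N either tray counts (((x of red in the frame of green_tray between -0.049 and 0.049 m and y of red in the frame of green_tray between -0.074 and 0.074 m and z of red in the frame of green_tray below 0.01 m and z of red_core in the frame of red above 0.03004 m) or (x of red in the frame of yellow_tray between -0.049 and 0.049 m and y of red in the frame of yellow_tray between -0.074 and 0.074 m and z of red in the frame of yellow_tray below 0.01 m and z of red_core in the frame of red below 0.03005 m)) and angle between each of red, blue's own z axis and vertical below 0.12 rad and linear speed of each of red, blue below 0.02 m/s and ((x of blue in the frame of green_tray between -0.049 and 0.049 m and y of blue in the frame of green_tray between -0.074 and 0.074 m and z of blue in the frame of green_tray below 0.01 m and z of blue_core in the frame of blue above 0.03004 m) or (x of blue in the frame of yellow_tray between -0.049 and 0.049 m and y of blue in the frame of yellow_tray between -0.074 and 0.074 m and z of blue in the frame of yellow_tray below 0.01 m and z of blue_core in the frame of blue below 0.03005 m))); the robot touches nothing.
It fails at once if the red buffer's cap is pressed in by more than 7.8 mm (z of red_top in the frame of red below 0.0482 m).
It fails at once if the blue buffer's cap is pressed in by more than 7.8 mm (z of blue_top in the frame of blue below 0.0482 m).
It fails at once if a bystander is moved by more than 30 mm (distance of any of brass_collar, screwdriver, bracket, bobbin from where it was at the start of the episode above 0.03 m).
It also fails if it takes over 72 s, if anything falls off the work surface, if the arm or the gripper's body presses on something with over 40 N, if the wrist force passes 120 N, or if a joint passes its speed limit or range.

## Working session

There is one attempt and no reset: what is moved stays moved. The work goes in short steps, Python scripts to look and compute and a tool call to move; the robot and the scene stay as the last step left them, time stands still between calls to the robot, and variables do not carry over. Pictures are saved under pics/ and viewed, and the job is handed in when it is done.

Besides the shell and the picture viewer there is one more tool, called after "Emit:" as name(argument=value, ...), one argument or row to a line, values as JSON. drive_tool: Moves the arm, as the interface text tells. Its arguments: {"type":"object","properties":{"moves":{"type":"array"},"squeeze":{"type":"number"}},"required":["moves"]}

```bash
ls -la; mkdir -p pics; python3 - <<'E'
from workcell import readout, cams, env, finder
import cv2
print(readout.get_state())
for n in ["scene","top","wrist"]:
    im=cams.read_camera(n); cv2.imwrite(f"pics/{n}0.png",im)
    print(n,cams.camera_params(n))
E
```

```text
total 12
drwxr-xr-x  3 agent agent 4096 Dec  7 02:58 .
drwxr-xr-x 23 root  root  4096 Dec  7 02:58 ..
drwxr-xr-x  2 agent agent 4096 Dec  7 02:58 pics
{'clock': 0.0, 'joint_pos': array([1.02540396e+00, 3.14003949e-01, 4.49532990e-02, 1.30359068e+00,
       1.95881119e-05, 1.43120404e+00]), 'qvel': array([ 9.48627935e-04,  2.72369699e-06, -5.10700654e-04,  1.08813651e-03,
        4.96177028e-04,  2.14203635e-04]), 'tau': array([ 1.81907129e-03, -4.80622673e+01,  2.98535514e+01,  1.93609967e-02,
       -2.44218645e-04,  3.51280008e-06]), 'tcp_pos': array([0.22671111, 0.52785487, 0.23039635]), 'orientation': array([ 0.69237552,  0.14187745,  0.69282671, -0.14310164]), 'wrist_force': array([ 0.35968222,  0.21073054, -0.09892423]), 'ft_torque': array([-0.02588141, -0.01189017, -0.02019904]), 'finger_gap': 0.08555256345614713}
scene {'mtx': array([[382.00974049,   0.        , 253.66677185],
       [  0.        , 382.00974049, 195.392879  ],
       [  0.        ,   0.        ,   1.        ]]), 'R': array([[ 0.39680646,  0.91779238,  0.01420509],
       [ 0.73143543, -0.30680963, -0.60899102
[... 293 characters left out ...]
2311, -0.99990385, -0.00348122],
       [-0.98937188,  0.01378569, -0.14475236],
       [ 0.14478643,  0.00150119, -0.98946179]]), 't': array([0.02477349, 0.58172691, 1.19369964])}
wrist {'mtx': array([[307.52989312,   0.        , 254.00869555],
       [  0.        , 307.52989312, 194.23055577],
       [  0.        ,   0.        ,   1.        ]]), 'mount': array([[ 4.50605453e-04, -2.82631897e-01,  9.59228340e-01,
        -1.42937441e-01],
       [ 9.99999888e-01, -1.25786337e-05, -4.73464457e-04,
         2.22238075e-04],
       [ 1.45881940e-04,  9.59228445e-01,  2.82631860e-01,
        -7.21456387e-02],
       [ 0.00000000e+00,  0.00000000e+00,  0.00000000e+00,
         1.00000000e+00]])}
```

View pics/top0.png

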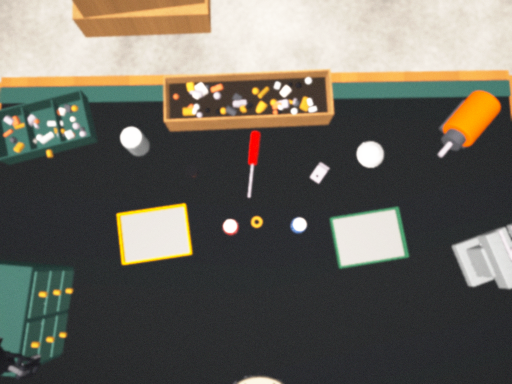

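View pics/scene0.png

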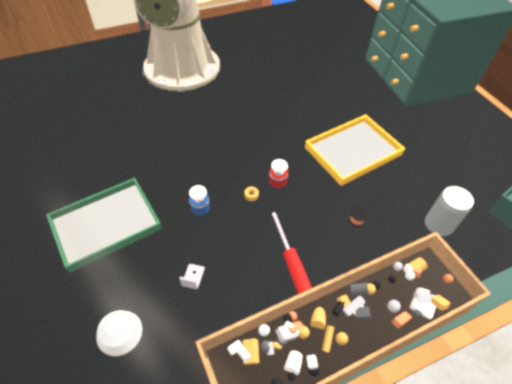

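View pics/wrist0.png

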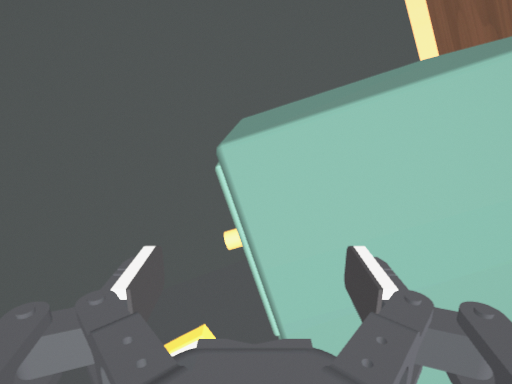

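Top view: yellow tray at (154,234), red cap (231,227), collar (257,222), blue cap (299,225), green tray (369,237). Scene view shows the same layout, red (279,170), blue (199,200).

```bash
cat > h.py <<'E'
import numpy as np, cv2
from workcell import readout, cams, env, finder
from scipy.spatial.transform import Rotation as Rn
def Rq(q): return Rn.from_quat([q[1],q[2],q[3],q[0]]).as_matrix()
def ray(cam,px,st=None):
    p=cams.camera_params(cam); d=np.linalg.inv(p["mtx"])@np.array([px[0],px[1],1.])
    if cam=="wrist":
        M=p["mount"]; R=Rq(st["orientation"]); return R@M[:3,3]+st["tcp_pos"], R@M[:3,:3]@d
    return -p["R"].T@p["t"], p["R"].T@d
def onplane(cam,px,z,st=None):
    o,d=ray(cam,px,st); return o+d*(z-o[2])/d[2]
def proj(cam,X,st=None):
    p=cams.camera_params(cam); X=np.asarray(X,float)
    if cam=="wrist":
        M=p["mount"]; R=Rq(st["orientation"]); c=np.linalg.inv(M)@np.r_[R.T@(X-st["tcp_pos"]),1]; c=c[:3]
    else: c=p["R"]@X+p["t"]
    u=p["mtx"]@c; return u[:2]/u[2]
def totool(v,st=None):
    st=st or readout.get_state(); return Rq(st["orientation"]).T@np.asarray(v)
E
python3 - <<'E'
from h import *
st=readout.get_state(); print(st["clock"]); print(Rq(st["orientation"]).round(3))
for n,z in [("red_top",.053),("blue_top",.053),("red",.03),("blue",.03),("green_tray",.02),("yellow_tray",.02),("brass_collar",.014),("screwdriver",.01),("bracket",.03),("bobbin",.02)]:
  for c in ["top","scene"]:
    for r in finder.regions_of(c,n)[:2]:
        m=r["pixels"]; ys,xs=np.nonzero(m)
        box=cv2.minAreaRect(np.c_[xs,ys].astype(np.float32))
        print(n,c,round(r["conf"],2),np.round(r["point"],1),m.sum(),"ctr",np.round(onplane(c,(xs.mean(),ys.mean()),z),3), [np.round(onplane(c,p,z)[:2],3).tolist() for p in cv2.boxPoints(box)] if "tray" in n or "screw" in n else "", xs.min(),xs.max(),ys.min(),ys.max())
print(readout.get_state()["clock"])
E
```

```text
0.15
[[-0.001  0.395  0.919]
 [-0.001  0.919 -0.395]
 [-1.    -0.001 -0.   ]]
red_top scene 0.73 [280.  168.4] 174 ctr [0.512 0.07  0.053]  272 286 160 174
red_top scene 0.62 [277.3 167.2] 176 ctr [0.512 0.07  0.053]  272 286 160 174
blue_top top 0.42 [303.2 225.5] 115 ctr [ 0.512 -0.115  0.053]  293 304 218 230
blue_top scene 0.53 [198.3 191.9] 206 ctr [ 0.514 -0.117  0.053]  189 205 185 201
red top 0.75 [231.8 223.4] 186 ctr [0.509 0.071 0.03 ]  223 237 219 234
red scene 0.71 [276.9 174.9] 429 ctr [0.516 0.067 0.03 ]  268 287 161 188
blue top 0.75 [298.3 226. ] 196 ctr [ 0.511 -0.116  0.03 ]  291 306 218 232
blue top 0.42 [189.7 170.6] 152 ctr [0.668 0.178 0.03 ]  185 198 164 177
blue scene 0.69 [197.8 199.7] 462 ctr [ 0.516 -0.116  0.03 ]  190 208 186 214
green_tray top 0.6 [368.9 238.5] 3660 ctr [ 0.476 -0.309  0.02 ] [[0.535, -0.201], [0.563, -0.403], [0.419, -0.416], [0.392, -0.216]] 329 407 207 267
green_tray scene 0.62 [102.7 221.5] 6055 ctr [ 0.489 -0.314  0.02 ] [[0.424, -0.425], [0.378, -0.22], [0.547, -0.204], [0.575, -0.39]] 47 161 179 272
green_tray scene 0.32 [279.  16
[... 842 characters left out ...]
05 0.01 ] [[0.601, 0.032], [0.788, 0.009], [0.784, -0.018], [0.598, 0.005]] 248 259 131 195
screwdriver scene 0.87 [294.4 268.9] 652 ctr [0.719 0.006 0.01 ] [[0.597, 0.003], [0.595, 0.033], [0.773, 0.014], [0.773, -0.012]] 273 309 214 292
screwdriver scene 0.17 [278.3 173.1] 415 ctr [0.498 0.078 0.01 ] [[0.452, 0.077], [0.467, 0.114], [0.54, 0.078], [0.526, 0.043]] 269 286 160 187
bracket top 0.56 [318.5 173.4] 193 ctr [ 0.659 -0.178  0.03 ]  311 327 163 181
bracket scene 0.93 [192.8 278. ] 388 ctr [ 0.674 -0.182  0.03 ]  180 203 264 287
bobbin top 0.61 [190.5 170.1] 127 ctr [0.67  0.179 0.02 ]  186 198 164 177
bobbin scene 0.81 [359.4 217.7] 289 ctr [0.675 0.177 0.02 ]  349 367 207 226
1.15
```

Emit:
drive_tool(
  moves=[
    [[0, -0.034, 0.049, 0.13, 0, 0, 255], [0, -0.068, 0.098, 0.26, 0, 0, 255], [0, -0.102, 0.147, 0.39, 0, 0, 255], [0, -0.136, 0.196, 0.52, 0, 0, 255], [0, -0.17, 0.245, 0.65, 0, 0, 255]],
  ],
  squeeze=40,
)

```text
clock: 1.78
tcp_pos: [0.3859, 0.2738, 0.2316]
orientation: [0.61, 0.358, 0.61, -0.357]
wrist_force: [0.6, 0.6, 0.0]
finger_gap: 0.0002
```

```bash
cat > go.py <<'E'
import sys
from h import *
# target tcp x y z, desired tool-y heading deg
x,y,z,a=map(float,sys.argv[1:5]); st=readout.get_state(); R=Rq(st["orientation"])
a=np.radians(a); Y=np.array([np.cos(a),np.sin(a),0]); X=np.array([0,0,-1.]); Rd=np.c_[X,Y,np.cross(X,Y)]
print("t",round(st["clock"],3),"tcp",st["tcp_pos"].round(4),"shift",(R.T@(np.array([x,y,z])-st["tcp_pos"])).round(4),"turn",Rn.from_matrix(R.T@Rd).as_rotvec().round(3),"F",st["wrist_force"].round(2),"gap",round(st["finger_gap"],4),"q",st["joint_pos"].round(2))
E
python3 go.py .512 .070 .12 0
```

```text
t 1.775 tcp [0.3859 0.2738 0.2316] shift [0.1116 0.0102 0.2395] turn [ 0.511 -0.    -0.001] F [0.56 0.61 0.04] gap 0.0002 q [ 0.45  0.12 -0.2   1.25  0.    1.51]
```

Emit:
drive_tool(
  moves=[
    [[0, 0.002, 0.06, 0.12, 0, 0, 255], [0.02, 0.004, 0.12, 0.24, 0, 0, 255], [0.05, 0.006, 0.18, 0.36, 0, 0, 255], [0.08, 0.01, 0.24, 0.51, 0, 0, 255], [0.092, 0.01, 0.24, 0.511, 0, 0, 255]],
  ],
)

```text
clock: 2.4
tcp_pos: [0.5133, 0.0666, 0.1382]
orientation: [0.499, 0.501, 0.499, -0.501]
wrist_force: [-0.9, -0.0, -0.9]
finger_gap: -0.0001
```

```bash
python3 go.py .512 .070 .075 0; python3 - <<'E'
from h import *
st=readout.get_state()
im=cams.read_camera("wrist"); 
for X in [(.512,.07,.056)]:
    print(proj("wrist",X,st))
cv2.imwrite("pics/w1.png",im)
for n in ["red_top","red"]:
  for r in finder.regions_of("wrist",n)[:2]:
    ys,xs=np.nonzero(r["pixels"]); print(n,r["conf"],r["pixels"].sum(),xs.min(),xs.max(),ys.min(),ys.max(),onplane("wrist",(xs.mean(),ys.mean()),.053 if 'top' in n else .03,st))
E
```

```text
t 2.4 tcp [0.5133 0.0666 0.1382] shift [ 0.0632 -0.0014 -0.0034] turn [-0.005 -0.    -0.001] F [-0.85 -0.01 -0.9 ] gap -0.0001 q [-0.03  0.25 -0.27  1.05  0.    1.55]
[252.45776242 197.1695132 ]
red_top 0.82 1384 229 271 173 213 [0.51030448 0.07251796 0.053     ]
red 0.62 2167 227 274 157 214 [0.5104347  0.07233834 0.03      ]
```

View pics/w1.png

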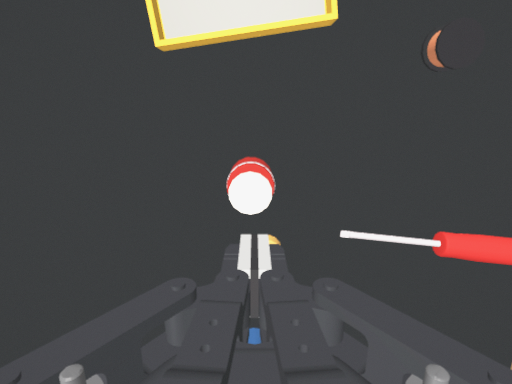

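Wrist view: red cap at (250,193), directly ahead of the closed fingers; nothing else near it.

Emit:
drive_tool(
  moves=[
    [[0.02, -0.002, -0.005, -0.005, 0, 0, 255], [0.04, -0.002, -0.005, -0.005, 0, 0, 255], [0.06, -0.002, -0.005, -0.005, 0, 0, 255], [0.07, -0.002, -0.005, -0.005, 0, 0, 255], [0.07, -0.002, -0.005, -0.005, 0, 0, 255]],
  ],
)

```text
clock: 3.18
tcp_pos: [0.5083, 0.0757, 0.0692]
orientation: [0.501, 0.498, 0.503, -0.498]
wrist_force: [-0.1, 0.2, 0.2]
finger_gap: 0.0001
```

```bash
python3 go.py .511 .072 .058 0
```

```text
t 3.175 tcp [0.5083 0.0757 0.0692] shift [0.0111 0.0027 0.0037] turn [ 0.007 -0.001  0.002] F [-0.07  0.19  0.2 ] gap 0.0001 q [-0.01  0.31 -0.38  0.88  0.    1.55]
```

Emit:
drive_tool(
  moves=[
    [[0, 0.0027, 0.0037, 0.007, -0.001, 0.002, 255], [0.005, 0.0027, 0.0037, 0.007, -0.001, 0.002, 255], [0.009, 0.0027, 0.0037, 0.007, -0.001, 0.002, 255], [0.009, 0.0027, 0.0037, 0.007, -0.001, 0.002, 255], [0.009, 0.0027, 0.0037, 0.007, -0.001, 0.002, 255]],
  ],
)

```text
clock: 3.8
tcp_pos: [0.511, 0.072, 0.0601]
orientation: [0.5, 0.5, 0.5, -0.5]
wrist_force: [0.6, 0.5, -1.0]
finger_gap: -0.0002
```

```bash
python3 go.py .511 .072 .051 0;python3 go.py .511 .072 .051 0
```

```text
t 3.8 tcp [0.511  0.072  0.0601] shift [ 0.0091  0.     -0.    ] turn [ 0. -0.  0.] F [ 0.55  0.48 -1.05] gap -0.0002 q [-0.02  0.32 -0.39  0.86  0.    1.55]
t 3.8 tcp [0.511  0.072  0.0601] shift [ 0.0091  0.     -0.    ] turn [ 0. -0.  0.] F [ 0.55  0.48 -1.05] gap -0.0002 q [-0.02  0.32 -0.39  0.86  0.    1.55]
```

Emit:
drive_tool(
  moves=[
    [[0.002, 0, 0, 0, 0, 0, 255], [0.003, 0, 0, 0, 0, 0, 255], [0.004, 0, 0, 0, 0, 0, 255], [0.005, 0, 0, 0, 0, 0, 255], [0.005, 0, 0, 0, 0, 0, 255]],
  ],
)

```text
clock: 4.42
tcp_pos: [0.5111, 0.072, 0.0556]
orientation: [0.5, 0.5, 0.5, -0.5]
wrist_force: [-1.8, -0.5, 6.1]
finger_gap: 0.0001
```

```bash
python3 go.py .511 .072 .051 0; cat > fz.py <<'E'
import sys
from h import *
n=int(sys.argv[1]); F=[];P=[]
for i in range(n):
    cams.read_camera("wrist"); s=readout.get_state(); F.append(s["wrist_force"]); P.append(s["tcp_pos"])
print("F mean",np.mean(F,0).round(2),"sd",np.std(F,0).round(2),"P",np.mean(P,0).round(5),np.std(P,0).round(5),"t",s["clock"])
E
python3 fz.py 3
```

```text
t 4.425 tcp [0.5111 0.072  0.0556] shift [ 0.0046 -0.0001 -0.    ] turn [ 0. -0. -0.] F [-1.79 -0.48  6.07] gap 0.0001 q [-0.02  0.32 -0.4   0.85  0.    1.55]
F mean [-1.5   0.42  5.23] sd [0.75 0.84 0.39] P [0.51111 0.07199 0.05569] [1.e-05 1.e-05 3.e-05] t 4.575
```

Emit:
drive_tool(
  moves=[
    [[0.001, 0, 0, 0, 0, 0, 255], [0.002, 0, 0, 0, 0, 0, 255], [0.003, 0, 0, 0, 0, 0, 255], [0.0035, 0, 0, 0, 0, 0, 255], [0.0035, 0, 0, 0, 0, 0, 255]],
  ],
)

```text
clock: 5.2
tcp_pos: [0.5112, 0.072, 0.053]
orientation: [0.5, 0.5, 0.5, -0.5]
wrist_force: [-3.0, -0.7, 8.7]
finger_gap: 0.0001
```

```bash
python3 go.py .511 .072 .051 0; python3 fz.py 3
```

```text
t 5.2 tcp [0.5112 0.072  0.053 ] shift [ 0.002  -0.0002  0.    ] turn [ 0.    -0.    -0.001] F [-3.01 -0.72  8.67] gap 0.0001 q [-0.02  0.33 -0.4   0.84  0.    1.55]
F mean [-2.76  0.19  7.86] sd [0.58 0.5  0.23] P [0.51123 0.072   0.05307] [1.e-05 1.e-05 1.e-05] t 5.35
```

Emit:
drive_tool(
  moves=[
    [[0.001, 0, 0, 0, 0, 0, 255], [0.002, 0, 0, 0, 0, 0, 255], [0.003, 0, 0, 0, 0, 0, 255], [0.003, 0, 0, 0, 0, 0, 255], [0.003, 0, 0, 0, 0, 0, 255]],
  ],
)

```text
clock: 5.98
tcp_pos: [0.5113, 0.072, 0.0511]
orientation: [0.501, 0.5, 0.5, -0.5]
wrist_force: [-2.1, -0.6, 9.3]
finger_gap: -0.0002
```

```bash
python3 go.py .511 .072 .051 0; python3 fz.py 10
```

```text
t 5.975 tcp [0.5113 0.072  0.0511] shift [ 0.0001 -0.0003 -0.    ] turn [ 0.     0.    -0.002] F [-2.07 -0.61  9.25] gap -0.0002 q [-0.02  0.33 -0.4   0.84 -0.    1.55]
F mean [-3.32 -0.29  9.24] sd [0.35 0.28 0.33] P [0.51127 0.072   0.05113] [2.e-05 1.e-05 1.e-05] t 6.475
```

Emit:
drive_tool(
  moves=[
    [[-0.003, 0, 0, 0, 0, 0, 255], [-0.02, 0, 0, 0, 0, 0, 255], [-0.05, 0, 0.03, 0, 0, 0, 255], [-0.07, 0, 0.08, 0, 0, 0, 255], [-0.08, 0, 0.12, 0, 0, 0, 255]],
  ],
)

```text
clock: 7.1
tcp_pos: [0.5119, -0.0495, 0.1325]
orientation: [0.501, 0.501, 0.499, -0.499]
wrist_force: [1.0, 0.5, 0.4]
finger_gap: 0.0001
```

```bash
python3 fz.py 4; python3 go.py .511 -.116 .13 0
```

```text
F mean [ 0.61 -0.47  0.05] sd [0.64 1.77 0.44] P [ 0.51209 -0.05087  0.13225] [0.00065 0.00194 0.00086] t 7.3
t 7.3 tcp [ 0.5112 -0.0486  0.1312] shift [ 0.0012 -0.0001  0.0674] turn [-0.002 -0.    -0.002] F [0.28 1.18 0.04] gap -0.0 q [-0.25  0.25 -0.3   1.03  0.    1.32]
```

Red reads 9.2 N (yellow). Now to blue.

Emit:
drive_tool(
  moves=[
    [[0, 0, 0.03, -0.002, 0, -0.002, 255], [0, 0, 0.06, -0.002, 0, -0.002, 255], [0, 0, 0.0674, -0.002, 0, -0.002, 255], [0, 0, 0.0674, -0.002, 0, -0.002, 255], [0, 0, 0.0674, -0.002, 0, -0.002, 255]],
  ],
)

```text
clock: 7.92
tcp_pos: [0.5108, -0.1147, 0.1309]
orientation: [0.5, 0.5, 0.501, -0.5]
wrist_force: [0.1, -0.1, 0.3]
finger_gap: 0.0004
```

```bash
python3 - <<'E'
from h import *
im=cams.read_camera("wrist"); st=readout.get_state()
cv2.imwrite("pics/w2.png",im); print(st["tcp_pos"])
for n in ["blue_top","blue"]:
  for r in finder.regions_of("wrist",n)[:2]:
    ys,xs=np.nonzero(r["pixels"]); print(n,r["conf"],r["pixels"].sum(),xs.min(),xs.max(),ys.min(),ys.max(),onplane("wrist",(xs.mean(),ys.mean()),.0555 if 'top' in n else .03,st))
E
python3 go.py .511 -.114 .06 0
```

```text
[ 0.51091261 -0.11475287  0.13098814]
blue_top 0.88 1540 235 278 182 224 [ 0.51259807 -0.11389379  0.0555    ]
blue 0.64 2357 232 281 165 224 [ 0.5126793  -0.11495232  0.03      ]
t 8.075 tcp [ 0.5111 -0.1151  0.1311] shift [ 0.0711 -0.     -0.001 ] turn [ 0.002 -0.     0.   ] F [-0.45  0.39 -1.2 ] gap 0.0001 q [-0.37  0.27 -0.27  1.04  0.    1.19]
```

View pics/w2.png

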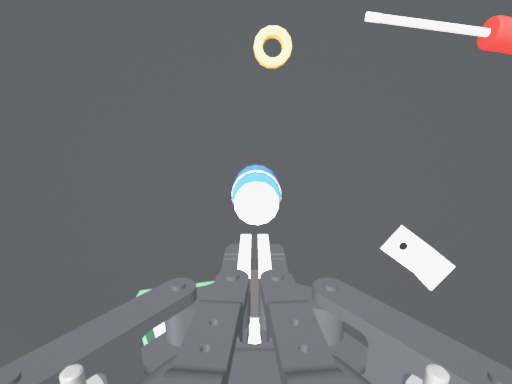

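Blue cap at (257,203), collar (272,47) clear of the path. Blue at about (0.5125, -0.1145).

Emit:
drive_tool(
  moves=[
    [[0.025, 0.0012, -0.0005, 0.002, 0, 0, 255], [0.05, 0.0012, -0.0005, 0.002, 0, 0, 255], [0.062, 0.0012, -0.0005, 0.002, 0, 0, 255], [0.068, 0.0012, -0.0005, 0.002, 0, 0, 255], [0.068, 0.0012, -0.0005, 0.002, 0, 0, 255]],
  ],
)

```text
clock: 8.7
tcp_pos: [0.5124, -0.1145, 0.0633]
orientation: [0.5, 0.5, 0.5, -0.5]
wrist_force: [-0.0, -0.0, 0.5]
finger_gap: 0.0
```

```bash
python3 go.py .5125 -.1145 .051 0;python3 fz.py 4; python3 go.py .5125 -.1145 .051 0
```

```text
t 8.7 tcp [ 0.5124 -0.1145  0.0633] shift [ 0.0123  0.0001 -0.    ] turn [-0. -0.  0.] F [-0.02 -0.01  0.51] gap 0.0 q [-0.37  0.33 -0.36  0.88  0.    1.2 ]
F mean [-0.12  0.09 -0.04] sd [0.43 0.32 0.62] P [ 0.5128  -0.11473  0.06387] [9.0e-05 5.0e-05 1.2e-04] t 8.9
t 8.9 tcp [ 0.5128 -0.1148  0.0639] shift [ 0.0129 -0.0004 -0.0003] turn [-0.     0.    -0.001] F [-0.24  0.53 -0.5 ] gap 0.0003 q [-0.37  0.33 -0.36  0.88  0.    1.2 ]
```

Emit:
drive_tool(
  moves=[
    [[0.004, 0, 0, 0, 0, 0, 255], [0.007, 0, 0, 0, 0, 0, 255], [0.009, 0, 0, 0, 0, 0, 255], [0.01, 0, 0, 0, 0, 0, 255], [0.01, 0, 0, 0, 0, 0, 255]],
  ],
)

```text
clock: 9.52
tcp_pos: [0.5132, -0.1149, 0.0552]
orientation: [0.501, 0.5, 0.499, -0.5]
wrist_force: [-3.2, 0.7, 11.3]
finger_gap: 0.0003
```

```bash
python3 go.py .5125 -.1145 .051 0;python3 fz.py 3
```

```text
t 9.525 tcp [ 0.5132 -0.1149  0.0552] shift [ 0.0042 -0.0007 -0.0004] turn [-0.     0.001 -0.002] F [-3.15  0.74 11.26] gap 0.0003 q [-0.37  0.34 -0.37  0.85  0.    1.2 ]
F mean [-3.1   1.47 11.81] sd [0.35 0.21 0.84] P [ 0.51315 -0.11491  0.05525] [2.e-05 0.e+00 2.e-05] t 9.675
```

Emit:
drive_tool(
  moves=[
    [[0.001, 0, 0, 0, 0, 0, 255], [0.002, 0, 0, 0, 0, 0, 255], [0.003, 0, 0, 0, 0, 0, 255], [0.0035, 0, 0, 0, 0, 0, 255], [0.0035, 0, 0, 0, 0, 0, 255]],
  ],
)

```text
clock: 10.3
tcp_pos: [0.5133, -0.1149, 0.0532]
orientation: [0.501, 0.501, 0.499, -0.5]
wrist_force: [-4.2, 1.8, 12.8]
finger_gap: -0.0001
```

```bash
python3 go.py .5125 -.1145 .051 0;python3 fz.py 3
```

```text
t 10.3 tcp [ 0.5133 -0.1149  0.0532] shift [ 0.0022 -0.0008 -0.0004] turn [-0.     0.001 -0.003] F [-4.18  1.8  12.82] gap -0.0001 q [-0.37  0.34 -0.38  0.85  0.    1.2 ]
F mean [-4.1   0.91 12.62] sd [0.17 0.56 0.4 ] P [ 0.51325 -0.11495  0.05324] [0.e+00 2.e-05 1.e-05] t 10.45
```

Emit:
drive_tool(
  moves=[
    [[0.001, 0, 0, 0, 0, 0, 255], [0.002, 0, 0, 0, 0, 0, 255], [0.003, 0, 0, 0, 0, 0, 255], [0.0038, 0, 0, 0, 0, 0, 255], [0.0038, 0, 0, 0, 0, 0, 255]],
  ],
)

```text
clock: 11.08
tcp_pos: [0.5133, -0.115, 0.0511]
orientation: [0.501, 0.501, 0.499, -0.499]
wrist_force: [-4.9, 1.5, 13.9]
finger_gap: 0.0002
```

```bash
python3 go.py .5125 -.1145 .051 0;python3 fz.py 14
```

```text
t 11.075 tcp [ 0.5133 -0.115   0.0511] shift [ 0.0001 -0.0008 -0.0005] turn [-0.     0.002 -0.004] F [-4.91  1.48 13.94] gap 0.0002 q [-0.37  0.34 -0.38  0.84 -0.    1.2 ]
F mean [-4.54  1.64 14.54] sd [0.5  0.57 0.43] P [ 0.51333 -0.11496  0.05112] [1.e-05 1.e-05 2.e-05] t 11.775
```

Blue reads ~14.5 N → green. Retreat, open, re-measure.

Emit:
drive_tool(
  moves=[
    [[-0.003, 0, 0, 0, 0, 0, 255], [-0.02, 0, 0, 0, 0, 0, 255], [-0.06, 0, 0, 0, 0, 0, 0], [-0.08, 0, 0, 0, 0, 0, 0], [-0.08, 0, 0, 0, 0, 0, 0]],
  ],
)

```text
clock: 12.4
tcp_pos: [0.5142, -0.1153, 0.1326]
orientation: [0.502, 0.501, 0.497, -0.499]
wrist_force: [-0.5, -0.1, -0.3]
finger_gap: 0.0543
```

```bash
python3 - <<'E'
from h import *
for i in range(3): im=cams.read_camera("wrist"); st=readout.get_state()
cv2.imwrite("pics/w3.png",im); print(st["tcp_pos"])
for n,z in [("blue_top",.0555),("blue",.03)]:
  for r in finder.regions_of("wrist",n)[:2]:
    ys,xs=np.nonzero(r["pixels"]); print(n,r["conf"],r["pixels"].sum(),xs.min(),xs.max(),ys.min(),ys.max(),onplane("wrist",(xs.mean(),ys.mean()),z,st))
E
python3 go.py .5127 -.1145 .004 0
```

```text
[ 0.51224845 -0.11450884  0.12987708]
blue_top 0.73 1499 232 276 182 224 [ 0.51214595 -0.11340195  0.0555    ]
blue 0.73 2331 230 278 165 224 [ 0.51193029 -0.11421809  0.03      ]
t 12.65 tcp [ 0.5121 -0.1145  0.1297] shift [ 1.257e-01  4.000e-04 -1.000e-04] turn [-0.     0.001 -0.002] F [-0.13 -0.11 -0.77] gap 0.0851 q [-0.37  0.27 -0.27  1.03 -0.    1.2 ]
```

View pics/w3.png

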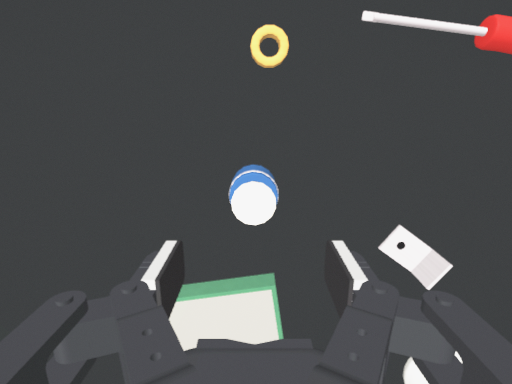

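Jaws open, centred about the blue buffer (254,203). Descend and grip.

Emit:
drive_tool(
  moves=[
    [[0.035, 0.0003, -0.0003, 0, 0.001, -0.002, 0], [0.07, 0.0003, -0.0003, 0, 0.001, -0.002, 0], [0.1, 0.0003, -0.0003, 0, 0.001, -0.002, 0], [0.12, 0.0003, -0.0003, 0, 0.001, -0.002, 0], [0.125, 0.0003, -0.0003, 0, 0.001, -0.002, 0]],
  ],
)

```text
clock: 13.28
tcp_pos: [0.5107, -0.1135, 0.0025]
orientation: [0.498, 0.499, 0.502, -0.501]
wrist_force: [-0.3, 0.4, -0.2]
finger_gap: 0.0855
```

```bash
python3 go.py .5127 -.1145 .004 0;python3 fz.py 2; python3 go.py .5127 -.1145 .004 0
```

```text
t 13.275 tcp [ 0.5107 -0.1135  0.0025] shift [-0.0015  0.002   0.0009] turn [-0.    -0.002  0.005] F [-0.3   0.42 -0.16] gap 0.0855 q [-0.37  0.4  -0.43  0.74  0.    1.2 ]
F mean [ 0.37 -0.23 -0.14] sd [0.04 0.4  0.83] P [ 0.51157 -0.11388  0.00344] [0.00035 0.00013 0.0005 ] t 13.375
t 13.375 tcp [ 0.5119 -0.114   0.0039] shift [-0.0001  0.0008  0.0005] turn [-0.    -0.001  0.002] F [ 0.34 -0.63  0.7 ] gap 0.0858 q [-0.37  0.4  -0.43  0.74  0.    1.2 ]
```

Emit:
drive_tool(
  moves=[
    [[0, 0.0005, 0.0005, 0, -0.001, 0.002, 120], [0, 0.0005, 0.0005, 0, -0.001, 0.002, 200], [0, 0.0005, 0.0005, 0, -0.001, 0.002, 255], [0, 0.0005, 0.0005, 0, -0.001, 0.002, 255], [0, 0.0005, 0.0005, 0, -0.001, 0.002, 255]],
  ],
  squeeze=50,
)

```text
clock: 14.0
tcp_pos: [0.5131, -0.1148, 0.0049]
orientation: [0.501, 0.5, 0.499, -0.5]
wrist_force: [-1.6, -0.2, 5.9]
finger_gap: 0.0386
```

```bash
python3 go.py .5127 -.1145 .104 0
```

```text
t 14.0 tcp [ 0.5131 -0.1148  0.0049] shift [-0.0991 -0.0003 -0.0002] turn [-0.     0.001 -0.001] F [-1.6  -0.24  5.85] gap 0.0386 q [-0.37  0.4  -0.43  0.74 -0.    1.2 ]
```

Emit:
drive_tool(
  moves=[
    [[-0.01, 0, 0, 0, 0, 0, 255], [-0.03, 0, 0, 0, 0, 0, 255], [-0.05, 0, 0, 0, 0, 0, 255], [-0.07, 0, 0, 0, 0, 0, 255], [-0.07, 0, 0, 0, 0, 0, 255]],
  ],
)

```text
clock: 14.62
tcp_pos: [0.5143, -0.1152, 0.0766]
orientation: [0.502, 0.501, 0.498, -0.499]
wrist_force: [0.7, -0.0, -1.2]
finger_gap: 0.0387
```

```bash
python3 fz.py 4; python3 go.py .481 -.311 .075 0; python3 - <<'E'
from h import *
for c in ["top","scene"]:
    im=cams.read_camera(c); cv2.imwrite(f"pics/{c}4.png",im)
    # refined green tray: grey floor mask
    r=finder.regions_of(c,"green_tray")[0]
    ys,xs=np.nonzero(r["pixels"]); hull=cv2.convexHull(np.c_[xs,ys].astype(np.int32))
    ap=cv2.approxPolyDP(hull,6,True)[:,0]
    print(c,r["conf"],[np.round(onplane(c,p,.022)[:2],3).tolist() for p in ap])
    r=finder.regions_of(c,"blue")[0]; ys,xs=np.nonzero(r["pixels"]); print(r["conf"],xs.min(),xs.max(),ys.min(),ys.max())
E
```

```text
F mean [-0.22 -0.17 -1.95] sd [0.56 0.4  0.67] P [ 0.51276 -0.11465  0.07459] [0.00048 0.00018 0.00057] t 14.825
t 14.825 tcp [ 0.5122 -0.1145  0.074 ] shift [-0.001  -0.0312  0.1966] turn [-0.  0.  0.] F [-0.26  0.38 -2.16] gap 0.0389 q [-0.37  0.32 -0.35  0.9  -0.    1.2 ]
top 0.92 [[0.426, -0.411], [0.398, -0.252], [0.458, -0.249], [0.54, -0.286], [0.558, -0.392]]Traceback (most recent call last):
  File "<stdin>", line 9, in <module>
IndexError: list index out of range
```

```bash
python3 - <<'E'
import cv2
im=cv2.imread("pics/scene4.png"); cv2.imwrite("pics/s4c.png",cv2.resize(im[150:300,20:270],None,fx=3,fy=3))
im=cv2.imread("pics/top4.png"); cv2.imwrite("pics/t4c.png",cv2.resize(im[180:290,220:420],None,fx=4,fy=4))
E
```

```text
[ WARN:0@0.018] global loadsave.cpp:275 findDecoder imread_('pics/scene4.png'): can't open/read file: check file path/integrity
Traceback (most recent call last):
TypeError: 'NoneType' object is not subscriptable
```

Weight −2 N: blue is held. Carry to green tray.

Emit:
drive_tool(
  moves=[
    [[0, -0.006, 0.04, 0, 0, 0, 255], [0, -0.014, 0.09, 0, 0, 0, 255], [0, -0.022, 0.14, 0, 0, 0, 255], [0, -0.028, 0.18, 0, 0, 0, 255], [0, -0.0312, 0.1966, 0, 0, 0, 255]],
  ],
)

```text
clock: 15.6
tcp_pos: [0.4807, -0.3133, 0.0735]
orientation: [-0.499, -0.501, -0.499, 0.501]
wrist_force: [1.2, 0.1, -1.4]
finger_gap: 0.0389
```

```bash
python3 - <<'E'
from h import *
for c in ["top","wrist","scene"]:
    im=cams.read_camera(c); cv2.imwrite(f"pics/{c}5.png",im)
st=readout.get_state()
for c in ["top","scene"]:
    print(c,[np.round(proj(c,(st["tcp_pos"][0],st["tcp_pos"][1],z))).tolist() for z in (.004,.1)])
im=cv2.imread("pics/scene5.png"); cv2.imwrite("pics/s5c.png",cv2.resize(im[130:300,20:270],None,fx=3,fy=3))
E
python3 go.py .481 -.311 .009 0
```

```text
top [[367.0, 236.0], [377.0, 233.0]]
scene [[105.0, 225.0], [90.0, 196.0]]
t 15.75 tcp [ 0.4808 -0.3109  0.0736] shift [0.0646 0.0003 0.0002] turn [-0.001 -0.001  0.001] F [-0.78  0.87 -2.38] gap 0.0387 q [-0.71  0.4  -0.23  0.94  0.    0.86]
```

View pics/s5c.png

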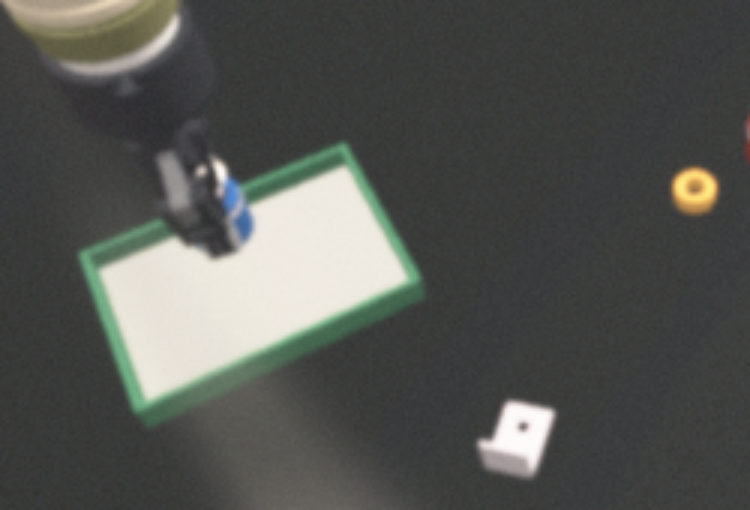

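View pics/wrist5.png

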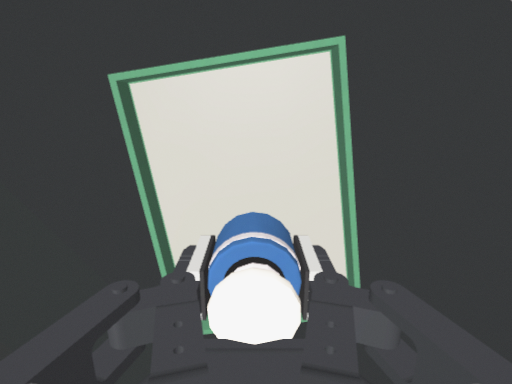

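View pics/top5.png

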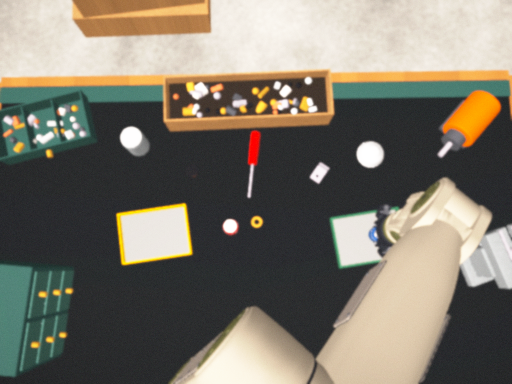

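```bash
python3 - <<'E'
from h import *
P=[(80,250),(345,145),(422,280),(142,412)]
c=[onplane("scene",(20+x/3,130+y/3),.022)[:2] for x,y in P]; print(np.round(c,3),np.mean(c,0))
st=readout.get_state()
for p in [(110,77),(344,38)]: print(onplane("wrist",p,.022,st).round(3))
E
```

```text
[[ 0.421 -0.413]
 [ 0.397 -0.225]
 [ 0.535 -0.204]
 [ 0.563 -0.389]] [ 0.47918701 -0.30796556]
[ 0.395 -0.223  0.022]
[ 0.532 -0.203  0.022]
```

Emit:
drive_tool(
  moves=[
    [[0.02, 0, 0, 0, 0, 0, 255], [0.04, 0, 0, 0, 0, 0, 255], [0.055, 0, 0, 0, 0, 0, 255], [0.06, 0, 0, 0, 0, 0, 255], [0.062, 0, 0, 0, 0, 0, 255]],
  ],
)

```text
clock: 16.38
tcp_pos: [0.481, -0.3104, 0.0116]
orientation: [0.499, 0.5, 0.5, -0.5]
wrist_force: [-0.5, -0.1, -1.7]
finger_gap: 0.0389
```

```bash
python3 fz.py 3; python3 go.py .481 -.311 .009 0
```

```text
F mean [ 0.25  0.01 -1.7 ] sd [0.55 0.37 0.13] P [ 0.48106 -0.31082  0.01187] [6.0e-05 1.6e-04 2.0e-04] t 16.525
t 16.525 tcp [ 0.4811 -0.311   0.0121] shift [ 0.0031 -0.0001 -0.    ] turn [-0.001 -0.001  0.   ] F [-0.45  0.34 -1.56] gap 0.039 q [-0.71  0.47 -0.3   0.81  0.    0.86]
```

Emit:
drive_tool(
  moves=[
    [[0.002, 0, 0, 0, 0, 0, 255], [0.0032, 0, 0, 0, 0, 0, 255], [0.0032, 0, 0, 0, 0, 0, 255], [0.0032, 0, 0, 0, 0, 0, 100], [0.0032, 0, 0, 0, 0, 0, 70]],
  ],
)

```text
clock: 17.15
tcp_pos: [0.4813, -0.3112, 0.0091]
orientation: [0.5, 0.5, 0.5, -0.5]
wrist_force: [-0.2, -0.9, -0.7]
finger_gap: 0.0621
```

```bash
python3 fz.py 3; python3 go.py .481 -.311 .13 0
```

```text
F mean [0.66 0.14 0.27] sd [0.04 0.65 0.43] P [ 0.48124 -0.31112  0.00906] [2.e-05 2.e-05 2.e-05] t 17.3
t 17.3 tcp [ 0.4812 -0.3111  0.009 ] shift [-0.121  -0.0002 -0.0002] turn [-0.001 -0.    -0.   ] F [0.69 1.04 0.84] gap 0.0619 q [-0.71  0.47 -0.3   0.8   0.    0.86]
```

Released. Retreat upward and head back to red.

Emit:
drive_tool(
  moves=[
    [[-0.02, 0, 0, 0, 0, 0, 70], [-0.06, 0, 0, 0, 0, 0, 70], [-0.1, 0, 0, 0, 0, 0, 40], [-0.12, 0, -0.03, 0, 0, 0, 0], [-0.12, 0.004, -0.08, 0, 0, 0, 0]],
  ],
)

```text
clock: 17.92
tcp_pos: [0.4868, -0.2325, 0.1314]
orientation: [0.501, 0.501, 0.497, -0.5]
wrist_force: [0.1, 1.2, -0.4]
finger_gap: 0.0855
```

```bash
python3 go.py .5115 .070 .13 0
```

```text
t 17.925 tcp [ 0.4868 -0.2325  0.1314] shift [ 0.0007  0.0235 -0.3026] turn [-0.004  0.003 -0.005] F [ 0.13  1.17 -0.38] gap 0.0855 q [-0.59  0.29 -0.23  1.04  0.    0.98]
```

Emit:
drive_tool(
  moves=[
    [[0, 0.005, -0.055, -0.004, 0.003, -0.005, 0], [0, 0.009, -0.115, -0.004, 0.003, -0.005, 0], [0, 0.014, -0.175, -0.004, 0.003, -0.005, 0], [0, 0.018, -0.235, -0.004, 0.003, -0.005, 0], [0, 0.0235, -0.29, -0.004, 0.003, -0.005, 0]],
  ],
)

```text
clock: 18.55
tcp_pos: [0.5113, 0.0594, 0.1311]
orientation: [0.5, 0.5, 0.5, -0.5]
wrist_force: [0.7, -0.4, -0.4]
finger_gap: 0.0855
```

```bash
python3 - <<'E'
from h import *
for i in range(4): im=cams.read_camera("wrist"); st=readout.get_state()
cv2.imwrite("pics/w6.png",im); print(st["tcp_pos"])
for n,z in [("red_top",.0555),("red",.03)]:
  for r in finder.regions_of("wrist",n)[:2]:
    ys,xs=np.nonzero(r["pixels"]); print(n,r["conf"],r["pixels"].sum(),xs.min(),xs.max(),ys.min(),ys.max(),onplane("wrist",(xs.mean(),ys.mean()),z,st))
E
python3 go.py .511 .0725 .005 0
```

```text
[0.51132882 0.05840715 0.13081474]
red_top 0.56 1611 230 276 165 209 [0.5105747  0.07177542 0.0555    ]
red 0.8 2190 229 278 152 208 [0.51053252 0.07079195 0.03      ]
red 0.57 2784 431 496 7 64 [0.66172578 0.17720592 0.03      ]
t 18.85 tcp [0.5114 0.0567 0.1308] shift [ 0.1258 -0.0003 -0.0158] turn [-0.    -0.     0.001] F [-0.7  -0.31  0.55] gap 0.0854 q [-0.05  0.25 -0.29  1.03  0.    1.53]
```

View pics/w6.png

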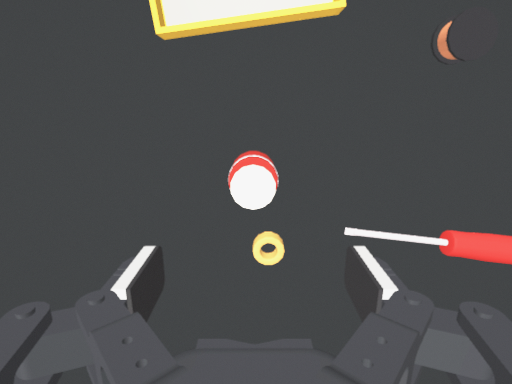

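Red cap at (253,186), collar (268,248), screwdriver tip (345,232) outside the finger sweep.

Emit:
drive_tool(
  moves=[
    [[0.0, -0.0005, -0.0146, 0, 0, 0.001, 0], [0.04, -0.0005, -0.0146, 0, 0, 0.001, 0], [0.08, -0.0005, -0.0146, 0, 0, 0.001, 0], [0.11, -0.0005, -0.0146, 0, 0, 0.001, 0], [0.122, -0.0005, -0.0146, 0, 0, 0.001, 0]],
  ],
)

```text
clock: 19.48
tcp_pos: [0.5094, 0.0708, 0.0071]
orientation: [-0.499, -0.5, -0.5, 0.501]
wrist_force: [-0.3, 0.2, 0.1]
finger_gap: 0.0853
```

```bash
python3 fz.py 2; python3 go.py .511 .0715 .005 0
```

```text
F mean [ 0.24  0.09 -0.51] sd [0.27 0.05 0.48] P [0.50966 0.07093 0.00723] [3.4e-04 7.0e-05 6.4e-04] t 19.575
t 19.575 tcp [0.51   0.071  0.0079] shift [ 0.0029  0.001  -0.0005] turn [-0.001 -0.     0.002] F [-0.03  0.04 -0.03] gap 0.0856 q [-0.02  0.38 -0.45  0.74  0.    1.55]
```

Emit:
drive_tool(
  moves=[
    [[0.003, 0.001, -0.0005, 0, 0, 0.002, 0], [0.003, 0.001, -0.0005, 0, 0, 0.002, 120], [0.003, 0.001, -0.0005, 0, 0, 0.002, 255], [0.003, 0.001, -0.0005, 0, 0, 0.002, 255], [0.003, 0.001, -0.0005, 0, 0, 0.002, 255]],
  ],
  squeeze=50,
)

```text
clock: 20.2
tcp_pos: [0.5115, 0.0715, 0.0057]
orientation: [0.5, 0.501, 0.499, -0.5]
wrist_force: [-0.1, -1.2, 5.7]
finger_gap: 0.0389
```

```bash
python3 fz.py 3; python3 go.py .511 .0715 .075 0
```

```text
F mean [-1.01 -0.22  6.2 ] sd [0.13 0.46 0.7 ] P [0.51148 0.07149 0.00573] [2.e-05 1.e-05 0.e+00] t 20.35
t 20.35 tcp [0.5115 0.0715 0.0057] shift [-0.0693 -0.0004 -0.    ] turn [-0.001 -0.    -0.001] F [-1.09 -0.82  7.17] gap 0.0384 q [-0.02  0.38 -0.45  0.73  0.    1.56]
```

Emit:
drive_tool(
  moves=[
    [[-0.01, 0, 0, 0, 0, 0, 255], [-0.03, 0, 0, 0, 0, 0, 255], [-0.05, 0, 0, 0, 0, 0, 255], [-0.07, 0, 0, 0, 0, 0, 255], [-0.07, 0, -0.03, 0, 0, 0, 255]],
  ],
)

```text
clock: 20.98
tcp_pos: [0.5131, 0.1006, 0.0779]
orientation: [0.5, 0.502, 0.498, -0.5]
wrist_force: [1.3, 0.3, -2.5]
finger_gap: 0.0386
```

```bash
python3 fz.py 3; python3 go.py .496 .284 .075 0; python3 - <<'E'
from h import *
im=cv2.imread("pics/top0.png"); hsv=cv2.cvtColor(im,cv2.COLOR_BGR2HSV)
m=cv2.inRange(hsv,(20,120,120),(35,255,255)); m[:,:105]=0; m[:190]=0; m[280:]=0; m[:,205:]=0
ys,xs=np.nonzero(m); b=cv2.boxPoints(cv2.minAreaRect(np.c_[xs,ys].astype(np.float32)))
c=[onplane("top",p,.018)[:2] for p in b]; print(np.round(c,3),np.mean(c,0))
E
```

```text
F mean [-0.48  0.89 -2.17] sd [0.32 1.67 0.27] P [0.51169 0.1033  0.07666] [0.00035 0.00088 0.00042] t 21.125
t 21.125 tcp [0.5113 0.1023 0.0762] shift [ 0.0012 -0.0152 -0.1817] turn [ 0.    -0.    -0.002] F [-0.05 -0.09 -2.4 ] gap 0.0386 q [ 0.04  0.31 -0.36  0.9  -0.    1.61]
[[0.555 0.395]
 [0.58  0.196]
 [0.434 0.175]
 [0.409 0.371]] [0.49423212 0.28414472]
```

Emit:
drive_tool(
  moves=[
    [[0, -0.003, -0.04, 0, 0, 0, 255], [0, -0.007, -0.09, 0, 0, 0, 255], [0, -0.012, -0.14, 0, 0, 0, 255], [0, -0.016, -0.175, 0, 0, 0, 255], [0, -0.0165, -0.1817, 0, 0, 0, 255]],
  ],
)

```text
clock: 21.75
tcp_pos: [0.4941, 0.2854, 0.0759]
orientation: [0.501, 0.499, 0.5, -0.499]
wrist_force: [0.1, -0.9, -1.0]
finger_gap: 0.0384
```

```bash
python3 - <<'E'
from h import *
for c in ["wrist","scene","top"]:
    im=cams.read_camera(c); cv2.imwrite(f"pics/{c}7.png",im)
E
python3 go.py .4945 .284 .0098 0
```

```text
t 21.9 tcp [0.4945 0.2832 0.0759] shift [ 0.0661 -0.0001 -0.0009] turn [ 0.     0.001 -0.001] F [-0.75  0.02 -1.87] gap 0.0388 q [ 0.38  0.4  -0.23  0.94 -0.    1.95]
```

View pics/wrist7.png

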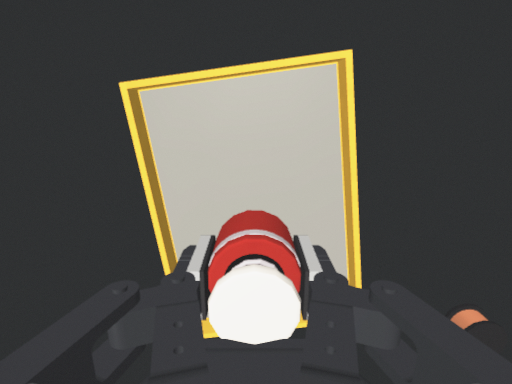

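View pics/scene7.png

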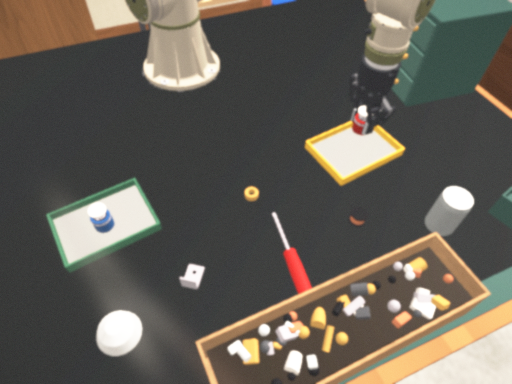

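Blue stands upright in green tray at (100,217); red hangs centred over the yellow tray. Lower.

Emit:
drive_tool(
  moves=[
    [[0.02, 0, 0, 0, 0, 0, 255], [0.04, 0, 0, 0, 0, 0, 255], [0.055, 0, 0, 0, 0, 0, 255], [0.061, 0, 0, 0, 0, 0, 255], [0.063, 0, 0, 0, 0, 0, 255]],
  ],
)

```text
clock: 22.52
tcp_pos: [0.4948, 0.2827, 0.0127]
orientation: [0.5, 0.5, 0.499, -0.5]
wrist_force: [0.0, 0.3, -1.9]
finger_gap: 0.0388
```

```bash
python3 fz.py 3; python3 go.py .4945 .284 .0098 0
```

```text
F mean [ 0.14  0.44 -2.3 ] sd [0.34 0.55 0.3 ] P [0.49497 0.28309 0.01316] [9.0e-05 1.3e-04 2.1e-04] t 22.675
t 22.675 tcp [0.4951 0.2832 0.0134] shift [ 0.0036 -0.0006 -0.0008] turn [ 0.     0.001 -0.002] F [ 0.33  0.51 -2.23] gap 0.0387 q [ 0.38  0.46 -0.31  0.8  -0.    1.95]
```

Emit:
drive_tool(
  moves=[
    [[0.002, 0, 0, 0, 0, 0, 255], [0.0038, 0, 0, 0, 0, 0, 255], [0.0038, 0, 0, 0, 0, 0, 255], [0.0038, 0, 0, 0, 0, 0, 100], [0.0038, 0, 0, 0, 0, 0, 70]],
  ],
)

```text
clock: 23.3
tcp_pos: [0.4952, 0.2833, 0.0098]
orientation: [0.501, 0.5, 0.499, -0.499]
wrist_force: [-0.2, -0.4, -0.5]
finger_gap: 0.0619
```

```bash
python3 fz.py 3; python3 go.py .481 -.311 .13 0
```

```text
F mean [0.03 0.21 0.29] sd [0.19 0.74 0.26] P [0.49518 0.2833  0.00974] [4.e-05 2.e-05 5.e-05] t 23.45
t 23.45 tcp [0.4951 0.2833 0.0097] shift [-0.12   -0.0141  0.5943] turn [ 0.     0.001 -0.002] F [0.23 1.2  0.59] gap 0.0618 q [ 0.38  0.46 -0.31  0.8  -0.    1.95]
```

Emit:
drive_tool(
  moves=[
    [[-0.02, 0, 0, 0, 0, 0, 70], [-0.06, 0, 0, 0, 0, 0, 70], [-0.1, 0, 0, 0, 0, 0, 70], [-0.14, 0, 0.03, 0, 0, 0, 70], [-0.16, 0, 0.08, 0, 0, 0, 70]],
  ],
)

```text
clock: 24.08
tcp_pos: [0.4961, 0.2038, 0.1724]
orientation: [0.502, 0.501, 0.499, -0.497]
wrist_force: [0.0, -0.9, -0.5]
finger_gap: 0.0616
```

Emit:
drive_tool(
  moves=[
    [[0, 0, 0.05, 0, 0, 0, 70], [0, 0, 0.1, 0, 0, 0, 70], [0, 0, 0.13, 0, 0, 0, 70], [0, 0, 0.13, 0, 0, 0, 70], [0, 0, 0.13, 0, 0, 0, 70]],
  ],
)

```text
clock: 24.7
tcp_pos: [0.4965, 0.0742, 0.1723]
orientation: [0.502, 0.501, 0.499, -0.497]
wrist_force: [-0.7, 0.3, 0.2]
finger_gap: 0.062
```

```bash
python3 go.py .481 -.311 .13 0; python3 - <<'E'
from h import *
for c in ["scene","top"]:
    im=cams.read_camera(c); cv2.imwrite(f"pics/{c}8.png",im)
    for n,z in [("red_top",.058),("blue_top",.058),("brass_collar",.01),("screwdriver",.01),("bracket",.03),("bobbin",.02)]:
        for r in finder.regions_of(c,n)[:1]:
            ys,xs=np.nonzero(r["pixels"]); print(c,n,round(r["conf"],2),onplane(c,(xs.mean(),ys.mean()),z)[:2].round(3))
E
```

```text
t 24.7 tcp [0.4965 0.0742 0.1723] shift [ 0.0419 -0.017   0.3852] turn [ 0.003 -0.001 -0.006] F [-0.72  0.34  0.24] gap 0.062 q [-0.01  0.19 -0.26  1.11  0.    1.56]
scene blue_top 0.6 [ 0.486 -0.311]
scene bracket 0.83 [ 0.676 -0.182]
scene bobbin 0.78 [0.675 0.177]
top red_top 0.5 [0.495 0.283]
top brass_collar 0.51 [ 0.524 -0.003]
top screwdriver 0.76 [0.739 0.002]
top bracket 0.51 [ 0.657 -0.178]
top bobbin 0.64 [0.677 0.179]
```

View pics/scene8.png

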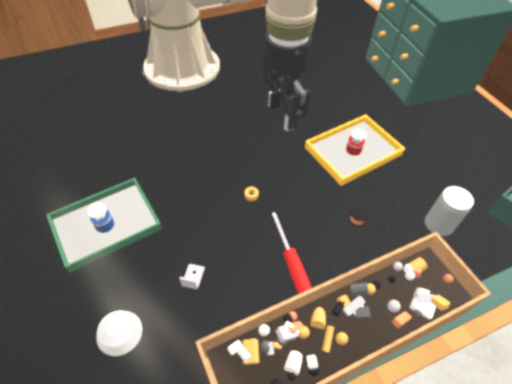

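View pics/top8.png

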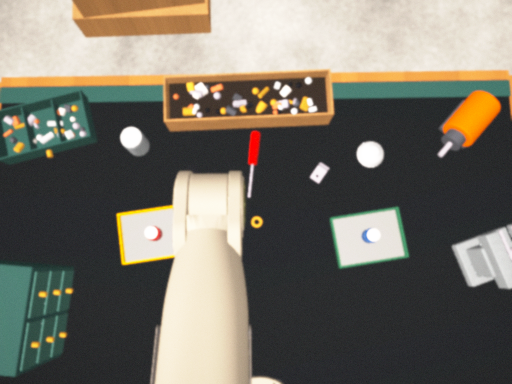

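Scene: red upright in the yellow tray (356,140), blue upright in the green tray (100,217), bystanders unmoved, gripper clear. Handing in.

```bash
python3 -c "
from workcell import env; print(env.hand_in())"
```

```text
the job is handed in; nothing more can be done
None
```

I pressed both buffers to about 4.9 mm and sorted them: red into the yellow tray, blue into the green tray. The job is handed in, at about 25 s of the 72 s allowed.

- **Red:** it pushed back with about 9.2 N (10 readings), so it counts as weak and went in the yellow tray.
- **Blue:** it pushed back with about 14.5 N (14 readings), so it counts as good and went in the green tray. That is 1.5 N above the limit; single readings scattered by about 0.4 N, so it should also clear the band where either tray counts.
- **Holding time:** each cap was held at that depth for more than half a second, and the depth measured at the end of each step stayed under 5 mm.
- **Last check:** the scene and top pictures show both buffers upright near the tray centres, with the gripper open, up and clear of everything.
- **Bystanders:** the bracket and bobbin were found again within a few mm of where they started. The network missed the collar and screwdriver in the last scene picture. In the last top picture it put the screwdriver's visible centre about 20 mm from its first reading, and the collar's about 6 mm from its first reading in the scene picture. In both pictures they lie at the same pixels as at the start and the arm did not touch them, so I took this as detection error.

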